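Find the brake shoe that still grips

TASK

Four wire-tension brake shoes standing on the flat test plate look alike, but only one still has a lining that grips; the other three are worn slippery. Draw every shoe at least 4 cm along the plate, without pressing it down hard and without lifting it before that, and feel which one drags clearly the most. When all four have been drawn, set that one gently on the upper half of the sloping rest, lining down, where it must stay by itself (a worn one would slide down, and none may), and leave the other three standing on the test plate and the other things on the bench alone.

Things in the scene. Friction and masses are not known exactly. Their poses are not given: they have to be found in the camera images.
- shoe_a: steel brake shoe 70 x 38 mm, 32 mm high, the lowest 6 mm a black lining set in 2 mm. Origin: centre of the underside; x along its length, z up. The four weigh about 0.8 kg each (within 5 %), look alike and stand side by side on the test plate, lining down, 80 mm apart, long sides roughly along the plate's x, about 60 mm of free plate left (+y) of the row, in an order that changes from start to start
- shoe_b: steel brake shoe 70 x 38 mm, 32 mm high, the lowest 6 mm a black lining set in 2 mm. Origin: centre of the underside; x along its length, z up. Pushed level along the plate under its own weight, the gripping shoe drags with about 6.5 N, the three worn ones with about 1 to 2.2 N; pressing down adds to it. Only this tells them apart, not letter or place
- shoe_c: steel brake shoe 70 x 38 mm, 32 mm high, the lowest 6 mm a black lining set in 2 mm. Origin: centre of the underside; x along its length, z up. A lining's friction is the same in every direction and on every surface
- shoe_d: steel brake shoe 70 x 38 mm, 32 mm high, the lowest 6 mm a black lining set in 2 mm. Origin: centre of the underside; x along its length, z up. Alike to the other three
- test_plate: flat aluminium test plate fixed to the bench, 125 mm (its x) x 360 mm (its y), 10 mm thick, a dark plug in each corner. Origin: centre of its underside, so its top is 10 mm above the origin; x points roughly away from the robot
- sloping_rest: sloping rest fixed to the bench left or right of the test plate (this changes): a grey sheet 190 x 100 mm on dark feet that rises 22 degrees (0.384 rad) along its x, which points roughly away from the robot. The face is 48 mm above the origin at x = 0, about 13 mm at the foot, 83 mm at the top; 9 mm stop lip at the foot, open sides. Origin: centre of its underside
- rest_spot (a point): point on the face of the sloping rest, in the upper half, 35 mm up its x from the middle: a good place for the shoe's underside centre. Same axes as the sloping rest (z vertical, x level and up the slope)
- spindle: grey machine spindle lying down, 41 x 100 x 42 mm, a bystander. Origin: centre of its underside
- roller: small white grooved guide roller lying flat, 39 mm across, 21 mm high, a bystander. Origin: centre of its underside
- carton: small closed kraft carton, 73 x 61 x 62 mm, a bystander. Origin: centre of its underside
There are look-alikes about, which are no part of the job. Leave any blue look-alike of the shoe_c alone.

How it is judged:
On the way:
1. all four shoes have been drawn at least 30 mm from where they stood and all stand on the test plate (distance of each of shoe_a, shoe_b, shoe_c, shoe_d from where it was at the start of the episode above 0.03 m and z of each of shoe_a, shoe_b, shoe_c, shoe_d in the frame of test_plate below 0.014 m and angle between each of shoe_a, shoe_b, shoe_c, shoe_d's own z axis and vertical below 0.1 rad and contact force between each of shoe_a, shoe_b, shoe_c, shoe_d and test_plate above 1 N), for 0.1 s.
At the end, for the whole second after the job is handed in: One shoe rests lining down on the face of the sloping rest, its centre in the upper half and within 35 mm of the face's centre line, and stays there at rest by itself; the other three stand flat and at rest on the test plate (((contact force between shoe_a and sloping_rest above 2 N and x of shoe_a in the frame of sloping_rest between 0 and 0.075 m and y of shoe_a in the frame of sloping_rest between -0.035 and 0.035 m and angle between shoe_a's own z axis and vertical between 0.32 and 0.45 rad and linear speed of each of shoe_a, shoe_b, shoe_c, shoe_d below 0.01 m/s and contact force between each of shoe_b, shoe_c, shoe_d and test_plate above 2 N and z of each of shoe_b, shoe_c, shoe_d in the frame of test_plate below 0.014 m and angle between each of shoe_b, shoe_c, shoe_d's own z axis and vertical below 0.1 rad) or (contact force between shoe_b and sloping_rest above 2 N and x of shoe_b in the frame of sloping_rest between 0 and 0.075 m and y of shoe_b in the frame of sloping_rest between -0.035 and 0.035 m and angle between shoe_b's own z axis and vertical between 0.32 and 0.45 rad and linear speed of each of shoe_b, shoe_a, shoe_c, shoe_d below 0.01 m/s and contact force between each of shoe_a, shoe_c, shoe_d and test_plate above 2 N and z of each of shoe_a, shoe_c, shoe_d in the frame of test_plate below 0.014 m and angle between each of shoe_a, shoe_c, shoe_d's own z axis and vertical below 0.1 rad) or (contact force between shoe_c and sloping_rest above 2 N and x of shoe_c in the frame of sloping_rest between 0 and 0.075 m and y of shoe_c in the frame of sloping_rest between -0.035 and 0.035 m and angle between shoe_c's own z axis and vertical between 0.32 and 0.45 rad and linear speed of each of shoe_c, shoe_a, shoe_b, shoe_d below 0.01 m/s and contact force between each of shoe_a, shoe_b, shoe_d and test_plate above 2 N and z of each of shoe_a, shoe_b, shoe_d in the frame of test_plate below 0.014 m and angle between each of shoe_a, shoe_b, shoe_d's own z axis and vertical below 0.1 rad) or (contact force between shoe_d and sloping_rest above 2 N and x of shoe_d in the frame of sloping_rest between 0 and 0.075 m and y of shoe_d in the frame of sloping_rest between -0.035 and 0.035 m and angle between shoe_d's own z axis and vertical between 0.32 and 0.45 rad and linear speed of each of shoe_d, shoe_a, shoe_b, shoe_c below 0.01 m/s and contact force between each of shoe_a, shoe_b, shoe_c and test_plate above 2 N and z of each of shoe_a, shoe_b, shoe_c in the frame of test_plate below 0.014 m and angle between each of shoe_a, shoe_b, shoe_c's own z axis and vertical below 0.1 rad))); the robot touches nothing.
It fails at once if a shoe is lifted more than 8 mm off the test plate before it has been drawn 30 mm along it ((height (world z) of shoe_a above 0.018 m and distance of shoe_a from where it was at the start of the episode below 0.03 m) or (height (world z) of shoe_b above 0.018 m and distance of shoe_b from where it was at the start of the episode below 0.03 m) or (height (world z) of shoe_c above 0.018 m and distance of shoe_c from where it was at the start of the episode below 0.03 m) or (height (world z) of shoe_d above 0.018 m and distance of shoe_d from where it was at the start of the episode below 0.03 m)).
It fails at once if a shoe is pressed on the test plate with more than 35 N while it is being drawn its first 30 mm ((contact force between shoe_a and test_plate above 35 N and distance of shoe_a from where it was at the start of the episode between 0.004 and 0.03 m) or (contact force between shoe_b and test_plate above 35 N and distance of shoe_b from where it was at the start of the episode between 0.004 and 0.03 m) or (contact force between shoe_c and test_plate above 35 N and distance of shoe_c from where it was at the start of the episode between 0.004 and 0.03 m) or (contact force between shoe_d and test_plate above 35 N and distance of shoe_d from where it was at the start of the episode between 0.004 and 0.03 m)).
It fails at once if a shoe slides down on the sloping rest, its centre 20 mm or more below the middle ((contact force between shoe_a and sloping_rest above 0.5 N and x of shoe_a in the frame of sloping_rest below -0.018 m) or (contact force between shoe_b and sloping_rest above 0.5 N and x of shoe_b in the frame of sloping_rest below -0.018 m) or (contact force between shoe_c and sloping_rest above 0.5 N and x of shoe_c in the frame of sloping_rest below -0.018 m) or (contact force between shoe_d and sloping_rest above 0.5 N and x of shoe_d in the frame of sloping_rest below -0.018 m)).
It fails at once if a shoe strikes or is pressed on the sloping rest with more than 120 N (contact force between any of shoe_a, shoe_b, shoe_c, shoe_d and sloping_rest above 120 N).
It fails at once if a bystander is moved by more than 20 mm (distance of any of spindle, roller, carton from where it was at the start of the episode above 0.02 m).
It also fails if it takes over 69 s, if anything falls off the work surface, if the arm or the gripper's body presses on something with over 40 N, if the wrist force passes 120 N, or if a joint passes its speed limit or range.

ROBOT

A 6-joint arm with a two-finger parallel gripper is mounted at the origin on a cart in front of the work surface, level with it; the furniture and walls round the work are solid. World frame = base frame: x ahead of the robot, y to its left, z up, the work surface at z = 0. Lengths are in m, angles in rad, forces in N, time in s.
With the tool pointing down it reaches from about 0.275 to 0.85 m from the base axis. Payload 19 kg.
Tool frame: the origin (TCP) lies between the finger pads; the fingertips stand 19 mm ahead of it and the grasp point (between the pads) is the TCP; z points along the fingers, y is the line along which they close (so a half turn about z gives the same grasp; the last joint's range is limited). The gripper opens to 85 mm and grips with 20 to 120 N. Pads are 22 mm wide; open, the fingers measure 114 mm over their backs; the gripper's body (76 mm by 85 mm) begins 54 mm behind the grasp point. The pads swing forward as they close: fully open they stand 13 mm farther back than shut.
Start: joints at [-1.351, 0.15, 1.437, -0, 1.554, -0.134], TCP at [0.199, -0.539, 0.25] pointing down, gripper open.
Joint ranges: [-2.8, 2.8], [-0.68, 2.1], [0.12, 2.68], [-1.39, 4.53], [0.16, 2.79], [-2.81, 2.81]. Speed limits (rad/s): [1.89, 1.89, 2.22, 3.01, 3.01, 3.01].

INTERFACE

Orientations are given as [roll, pitch, yaw] about the fixed x, y, z axes, in that order (R = Rz(yaw) Ry(pitch) Rx(roll)).
In Python, from workcell import bot gives the robot as it stands.
- The arm moves only by the tool carry_out, never from a script. Its argument "increments" is a list of rows, each an object of numbers: "tx", "ty", "tz": the shift along the tool's x, y, z in cm; "twist": the turn about the tool's z in degrees; "claw": the finger opening in cm, from 0 to 8.54. A call has exactly 8 rows; each row is the pose to reach, as a shift and turn from the pose commanded when the call began, along the tool's axes at that moment; what a row does not reach only later rows make up. A row lasts 1/12 s, in which the tool goes at most 41.7 mm and 7.16 degrees, less where a joint would pass 70% of its speed; a pose out of reach is approached as far as the arm can. A call with a gripper value outside its range is refused whole. The fingers move at their own pace and stop on an object; the grip force is fixed at half the most. Time passes only in rows, so rows that repeat a pose let the fingers close, or fill a call up. It gives the time, the measured TCP pose, the force, the opening and the grip force at its end, in the units of the state.
- bot.sense(): the state, without advancing time (a new reading comes with each control period).
- bot.read_camera(name): name is "side" or "top"; returns a dict with "frame" (400x640x3 uint8, red, green, blue), "K" (3x3 intrinsics, pixels), "extrinsics" (4x4, takes a point from world to camera coordinates). Camera axes: x right, y down, z forward; pixel columns grow to the right and rows downward; lengths in m; the calibration is good to about 2 mm. A picture is of the moment at which its call begins. There is no depth.
- bot.hand_in(): hands the job in; it is judged then, once.
Trained networks look in the newest picture that a camera, given by its name, has taken for a name from the list of things; names that differ only in an ending like _2 or _b are one class to them, and where a whole thing is asked for, a point or a joint stands for the part that bears it (a point fixed in the world has none). Each returns a list of dicts, best first, with "score" (0 to 1); they miss things now and then, are a little off and sometimes report something else, mostly with a low value. They report only what shows in the picture. A call takes as long as a camera call. They do not tell look-alikes from the thing itself.
- bot.recognise(target, camera): "centre" ([x, y, z] in m, in world coordinates, good to about 4 mm: the middle of the surface that is visible of it).
- bot.cut_out(target, camera): "pixels" (400x640 bool, what is visible of it).
- bot.place_of(target, camera): "centre" ([x, y, z] in m, in world coordinates, good to about 4 mm: a listed point, or the origin of a listed thing).
The state is a dict: "t": time; "q": joint angles; "joint_velocities": joint speeds; "joint_torque": joint torques, N m; "tool_pos": TCP position; "eef_rot": TCP orientation; "ft_force": force on the tool from outside, world axes, zero at the start; "moment": the same for the moment, N m; "opening": finger opening in m; "grip_force": force on a finger pad.
Only numpy, scipy, OpenCV 4.12 (cv2) and the standard library are available. Lean on these libraries where they do the work, as an engineer would, in place of code of your own. Each camera call takes 0.05 s, during which the arm holds its last target. There are 200 camera calls.

## Working session

There is one attempt and no reset: what is moved stays moved. The work goes in short steps, Python scripts to look and compute and a tool call to move; the robot and the scene stay as the last step left them, time stands still between calls to the robot, and variables do not carry over. Pictures are saved under pics/ and viewed, at most 10 in all, crops included, and the job is handed in when it is done.

Besides the shell and the picture viewer there is one more tool, called after ">>>" as name(argument=value, ...), one argument or row to a line, values as JSON. carry_out: Moves the arm, as the interface text tells. Its arguments: {"type":"object","properties":{"increments":{"type":"array","items":{"type":"object","properties":{"tx":{"type":"number"},"ty":{"type":"number"},"tz":{"type":"number"},"twist":{"type":"number"},"claw":{"type":"number"}}}}},"required":["increments"]}

```bash
mkdir -p pics
python3 - <<'E'
from workcell import bot
import cv2
for c in ("top","side"):
    r=bot.read_camera(c); cv2.imwrite(f"pics/{c}0.png",r["frame"][:,:,::-1])
    for n in ("shoe_a","test_plate","sloping_rest","rest_spot"):
        for d in bot.place_of(n,c)[:7]: print(c,n,[round(float(v),3) for v in d["centre"]],round(d["score"],2))
s=bot.sense(); print(s["t"],s["tool_pos"],s["eef_rot"],s["ft_force"])
E
```

```text
side shoe_a [0.452, -0.025, 0.011] 0.9
side shoe_a [0.452, -0.102, 0.008] 0.89
side shoe_a [0.445, -0.258, 0.007] 0.74
side shoe_a [0.431, 0.427, -0.004] 0.68
side shoe_a [0.444, -0.186, 0.007] 0.67
side test_plate [0.448, -0.119, 0.002] 0.78
side sloping_rest [0.456, 0.183, -0.003] 0.71
side sloping_rest [0.445, -0.26, 0.008] 0.54
side rest_spot [0.494, 0.181, 0.062] 0.85
0.5 [ 0.19920926 -0.53932488  0.25022164] [-3.14135591e+00 -3.78730353e-05  3.53855106e-01] [0.41611768 0.04745033 0.2838725 ]
```

View pics/top0.png

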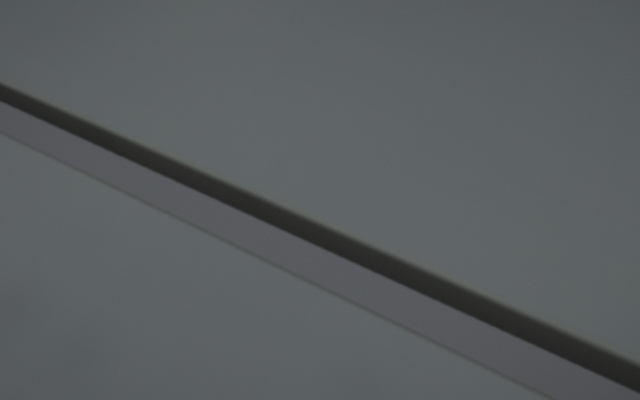

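View pics/side0.png

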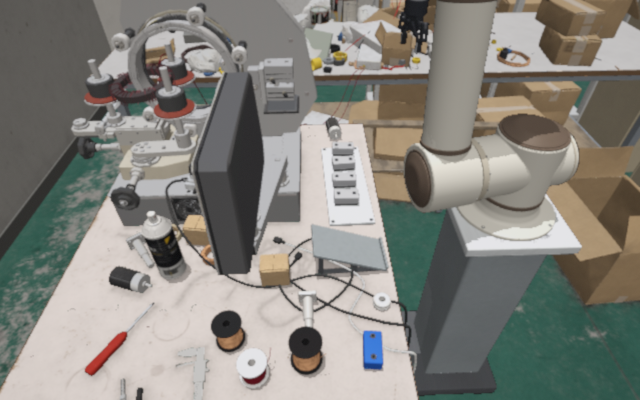

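```bash
cat > h.py <<'E'
from workcell import bot
import numpy as np, cv2
def ray(cam,uv,z):
    E=cam["extrinsics"];R,t=E[:3,:3],E[:3,3];c=-R.T@t
    uv=np.atleast_2d(np.asarray(uv,float))
    d=(R.T@np.linalg.inv(cam["K"])@np.c_[uv,np.ones(len(uv))].T).T
    return c+d*((z-c[2])/d[:,2])[:,None]
def proj(cam,p):
    E=cam["extrinsics"];q=(E[:3,:3]@np.atleast_2d(p).T).T+E[:3,3];q=(cam["K"]@q.T).T
    return q[:,:2]/q[:,2:]
E
python3 - <<'E'
from h import *
np.set_printoptions(precision=3,suppress=True)
c=bot.read_camera("side")
for n,z in(("test_plate",.01),("sloping_rest",.05)):
    for d in bot.cut_out(n,"side")[:1]:
        m=d["pixels"]; v,u=np.nonzero(m); h=cv2.convexHull(np.c_[u,v].astype(np.int32))
        w=ray(c,h[:,0],z)[:,:2].astype(np.float32); print(n,d["score"],m.sum(),cv2.minAreaRect(w)); print(cv2.approxPolyDP(h,3,True)[:,0].tolist())
        if n=="test_plate": print(ray(c,cv2.approxPolyDP(h,3,True)[:,0],z))
print(ray(c,[[238,270],[320,255]],0))
for n in("spindle","roller","carton"): print(n,[(d["centre"],d["score"]) for d in bot.place_of(n,"side")[:2]])
for n in("side","top"):
    E=bot.read_camera(n)["extrinsics"];print(n,-E[:3,:3].T@E[:3,3],E[:3,:3])
E
```

```text
sloping_rest 0.93 2763 ((0.4604257345199585, 0.18458695709705353), (0.17516018450260162, 0.15401943027973175), 1.8748384714126587)
[[388, 268], [319, 272], [313, 254], [312, 226], [381, 238]]
[[0.731 0.208 0.   ]
 [0.53  0.168 0.   ]]
spindle [([0.5628, 0.3462, -0.0005], 0.72)]
roller [([0.3954, 0.3119, -0.0004], 0.85)]
carton [([0.6354, 0.2328, -0.0023], 0.77), ([0.4527, -0.0242, 0.0062], 0.31)]
side [0.543 0.815 0.777] [[-0.999  0.032 -0.003]
 [ 0.024  0.678 -0.734]
 [-0.021 -0.734 -0.679]]
top [-0.419 -0.478  1.412] [[ 0.473 -0.881  0.006]
 [-0.687 -0.373 -0.624]
 [ 0.552  0.291 -0.781]]
```

>>> carry_out(
  increments=[
    {"tx":3,"ty":-3,"claw":5.2},
    {"tx":6,"ty":-6,"claw":5.2},
    {"tx":9,"ty":-9,"claw":5.2},
    {"tx":12,"ty":-12,"claw":5.2},
    {"tx":15,"ty":-15,"claw":5.2},
    {"tx":18,"ty":-18,"claw":5.2},
    {"tx":21,"ty":-21,"claw":5.2},
    {"tx":23,"ty":-23,"claw":5.2},
  ],
)

```text
$.increments[0]: bad value
```

>>> carry_out(
  increments=[
    {"tx":3,"ty":-3,"tz":0,"twist":5,"claw":5.2},
    {"tx":6,"ty":-6,"tz":0,"twist":10,"claw":5.2},
    {"tx":9,"ty":-9,"tz":0,"twist":15,"claw":5.2},
    {"tx":12,"ty":-12,"tz":0,"twist":19,"claw":5.2},
    {"tx":15,"ty":-15,"tz":0,"twist":19,"claw":5.2},
    {"tx":18,"ty":-18,"tz":0,"twist":19,"claw":5.2},
    {"tx":21,"ty":-21,"tz":0,"twist":19,"claw":5.2},
    {"tx":24,"ty":-24,"tz":0,"twist":19,"claw":5.2},
  ],
)

```text
t: 1.57
tool_pos: [0.3388, -0.2347, 0.2505]
eef_rot: [3.141, -0.001, 0.022]
ft_force: [-0.2, 0.3, 0.0]
opening: 0.0521
grip_force: 0.0
```

Run:
```python
from h import *
np.set_printoptions(precision=3,suppress=True)
c=bot.read_camera("side"); f=c["frame"]
cv2.imwrite("pics/s1.png",cv2.resize(f[120:290,290:400,::-1],None,fx=4.5,fy=4.5*600/765*1.0,interpolation=cv2.INTER_CUBIC)[:600])
t=bot.read_camera("top")["frame"]; print(t.mean(),t.std())
for i in range(2):
    for d in bot.place_of("shoe_a","side")[:7]: print(d["centre"],round(d["score"],2),proj(c,d["centre"])[0])
    for n in("test_plate","sloping_rest","rest_spot"):
        for d in bot.place_of(n,"side")[:1]: print(n,d["centre"],d["score"])
    bot.read_camera("side")
```

```text
92.52576432291667 12.842615430491485
[0.4513, -0.0251, 0.0106] 0.9 [345.274 199.831]
[0.4439, -0.1851, 0.0104] 0.88 [343.812 165.893]
[0.4465, -0.0981, 0.004] 0.88 [344.966 185.158]
[0.4328, 0.4289, 0.0019] 0.78 [370.77  351.775]
[0.4448, -0.2605, 0.0075] 0.77 [341.866 152.735]
[0.5575, 0.3491, -0.0017] 0.69 [309.606 319.721]
test_plate [0.4466, -0.1195, -0.0006] 0.72
sloping_rest [0.4554, 0.1828, -0.0019] 0.55
rest_spot [0.494, 0.1836, 0.0662] 0.67
[0.4522, -0.0236, 0.0107] 0.76 [345.002 200.165]
[0.4491, -0.1005, 0.0054] 0.72 [344.065 184.312]
[0.4461, -0.1861, 0.0098] 0.7 [343.091 165.867]
[0.4484, -0.2591, 0.0058] 0.62 [340.795 153.426]
[0.4345, 0.4285, 0.0019] 0.59 [369.919 351.615]
test_plate [0.4474, -0.1179, -0.0019] 0.82
sloping_rest [0.4536, 0.1832, -0.0003] 0.64
rest_spot [0.493, 0.1814, 0.0649] 0.57
```

View pics/s1.png

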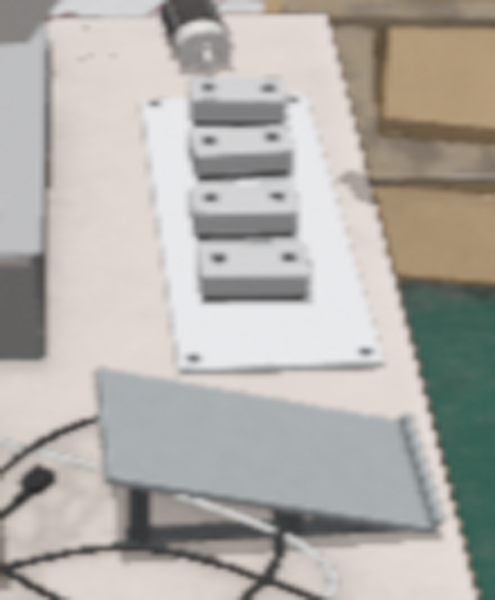

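Run:
```python
from h import *
np.set_printoptions(precision=3,suppress=True)
c=bot.read_camera("side")
sy=600/(170*4.5*600/765)*4.5*600/765
f=lambda L:np.array(L)/[4.5,4.5*600/765]+[290,120]
print(ray(c,f([[180,369],[382,361],[143,105],[305,95]]),.01))
print(ray(c,f([[194,358],[366,351],[154,103],[295,98]]),.01))
for p in [[[219,259],[289,257]],[[211,198],[277,196]],[[210,141],[273,137]],[[209,88],[269,88]]]:
    w=ray(c,f(p),.042); d=w[0]-w[1]; print(w.mean(0),np.linalg.norm(d),np.arctan2(d[1],d[0]))
# rest: top edge corners z .083, foot corners z~.013
print(ray(c,f([[98,370],[108,482]]),.083), ray(c,f([[437,527]]),.013))
```

```text
[[ 0.5    0.072  0.01 ]
 [ 0.378  0.067  0.01 ]
 [ 0.511 -0.276  0.01 ]
 [ 0.389 -0.288  0.01 ]]
[[ 0.491  0.06   0.01 ]
 [ 0.386  0.056  0.01 ]
 [ 0.503 -0.279  0.01 ]
 [ 0.397 -0.284  0.01 ]]
[ 0.45  -0.019  0.042] 0.04385255899726925 0.019192812005092735
[ 0.45  -0.096  0.042] 0.04347127810080562 0.025141398646470685
[ 0.446 -0.177  0.042] 0.04403202695536184 0.09744380180674145
[ 0.442 -0.255  0.042] 0.04329914736138373 -0.036828275775614594
[[0.548 0.142 0.083]
 [0.545 0.241 0.083]] [[0.37  0.229 0.013]]
```

The four grey shoes stand at side-view pixels (345,200), (344,185), (343,166) and (341,153) on the plate. The blue look-alike at (370,351) is off the plate, so I leave it. The rest is left of the plate, about (350,250).

>>> carry_out(
  increments=[
    {"tx":1.5,"ty":-2.7,"tz":2,"twist":0,"claw":5.2},
    {"tx":3,"ty":-5.4,"tz":4,"twist":0,"claw":5.2},
    {"tx":4.5,"ty":-8.1,"tz":6.5,"twist":0,"claw":5.2},
    {"tx":6,"ty":-10.8,"tz":9,"twist":0,"claw":5.2},
    {"tx":7.5,"ty":-13.5,"tz":11.5,"twist":0,"claw":5.2},
    {"tx":9,"ty":-16.2,"tz":14,"twist":0,"claw":5.2},
    {"tx":10.5,"ty":-19,"tz":16,"twist":0,"claw":5.2},
    {"tx":11.4,"ty":-20.9,"tz":17,"twist":0,"claw":5.2},
  ],
)

```text
t: 2.88
tool_pos: [0.4478, -0.0229, 0.0779]
eef_rot: [-3.141, 0.002, 0.022]
ft_force: [-0.7, -0.6, -0.1]
opening: 0.0521
grip_force: 0.0
```

Run:
```python
from h import *
np.set_printoptions(precision=4,suppress=True)
for i in range(4): c=bot.read_camera("side")
s=bot.sense();print(s["t"],s["tool_pos"],s["eef_rot"],s["ft_force"])
cv2.imwrite("pics/s2.png",cv2.resize(c["frame"][120:230,280:420,::-1],None,fx=5,fy=5,interpolation=cv2.INTER_CUBIC))
```

```text
3.0833 [ 0.4479 -0.025   0.0802] [-3.1415  0.0008  0.0233] [ 0.2047 -0.4933  0.47  ]
```

View pics/s2.png

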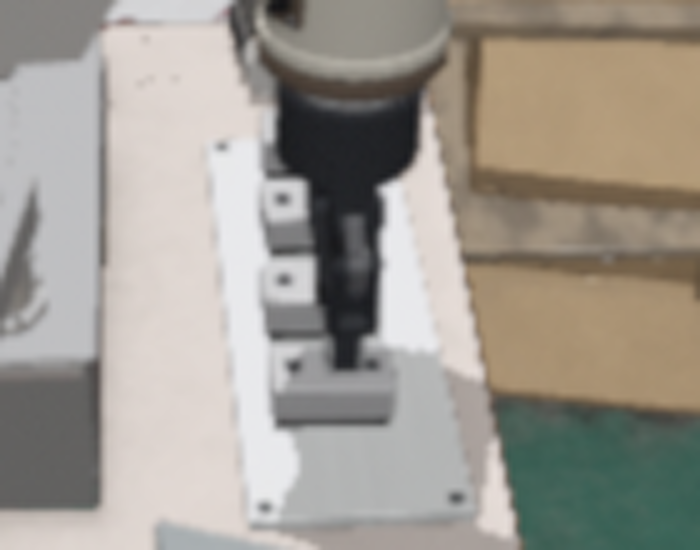

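Run:
```python
from h import *
np.set_printoptions(precision=4,suppress=True)
c=bot.read_camera("side")
f=lambda L:np.array(L)/5+[280,120]
print(ray(c,f([[273,420],[391,416]]),.013)); print(ray(c,f([[273,385],[397,382]]),.042))
print(proj(c,[[.448,-.025,.061],[.448,0.001,.061],[.448,-.051,.061]])*5-np.array([280,120])*5)
```

```text
[[ 0.4831 -0.006   0.013 ]
 [ 0.416  -0.007   0.013 ]]
[[ 0.4838 -0.0034  0.042 ]
 [ 0.4147 -0.0035  0.042 ]]
[[335.594  332.3007]
 [339.3194 363.0367]
 [331.9952 302.6089]]
```

>>> carry_out(
  increments=[
    {"tx":0.1,"ty":0,"tz":1.2,"twist":0,"claw":5.2},
    {"tx":0.1,"ty":0,"tz":2.4,"twist":0,"claw":5.2},
    {"tx":0.1,"ty":0,"tz":3.6,"twist":0,"claw":5.2},
    {"tx":0.1,"ty":0,"tz":4.3,"twist":0,"claw":5.2},
    {"tx":0.1,"ty":0,"tz":4.7,"twist":0,"claw":5.2},
    {"tx":0.1,"ty":-0.1,"tz":4.7,"twist":0,"claw":5.2},
    {"tx":0.1,"ty":-0.3,"tz":4.7,"twist":0,"claw":5.2},
    {"tx":0.1,"ty":-0.5,"tz":4.7,"twist":0,"claw":5.2},
  ],
)

```text
t: 3.8
tool_pos: [0.4492, -0.0202, 0.034]
eef_rot: [3.141, -0.001, 0.022]
ft_force: [0.5, 0.1, 0.1]
opening: 0.052
grip_force: 0.0
```

>>> carry_out(
  increments=[
    {"tx":0,"ty":-0.4,"tz":0,"twist":0,"claw":5.2},
    {"tx":0,"ty":-0.8,"tz":0,"twist":0,"claw":5.2},
    {"tx":0,"ty":-1.2,"tz":0,"twist":0,"claw":5.2},
    {"tx":0,"ty":-1.6,"tz":0,"twist":0,"claw":5.2},
    {"tx":0,"ty":-2.0,"tz":0,"twist":0,"claw":5.2},
    {"tx":0,"ty":-2.4,"tz":0,"twist":0,"claw":5.2},
    {"tx":0,"ty":-2.8,"tz":0,"twist":0,"claw":5.2},
    {"tx":0,"ty":-3.2,"tz":0,"twist":0,"claw":5.2},
  ],
)

```text
t: 4.47
tool_pos: [0.4486, 0.0119, 0.034]
eef_rot: [3.14, -0.001, 0.023]
ft_force: [0.3, -6.7, 3.1]
opening: 0.0518
grip_force: 3.7
```

>>> carry_out(
  increments=[
    {"tx":0,"ty":-0.4,"tz":0,"twist":0,"claw":5.2},
    {"tx":0,"ty":-0.7,"tz":0,"twist":0,"claw":5.2},
    {"tx":0,"ty":-1.0,"tz":0,"twist":0,"claw":5.2},
    {"tx":0,"ty":-1.3,"tz":0,"twist":0,"claw":5.2},
    {"tx":0,"ty":-1.6,"tz":0,"twist":0,"claw":5.2},
    {"tx":0,"ty":-1.8,"tz":0,"twist":0,"claw":5.2},
    {"tx":0,"ty":-2.0,"tz":0,"twist":0,"claw":5.2},
    {"tx":0,"ty":-2.2,"tz":0,"twist":0,"claw":5.2},
  ],
)

```text
t: 5.13
tool_pos: [0.4481, 0.0338, 0.034]
eef_rot: [3.14, -0.001, 0.023]
ft_force: [0.6, -7.7, 2.7]
opening: 0.0518
grip_force: 3.8
```

>>> carry_out(
  increments=[
    {"tx":0,"ty":0.4,"tz":0,"twist":0,"claw":5.2},
    {"tx":0,"ty":0.6,"tz":0,"twist":0,"claw":5.2},
    {"tx":0,"ty":0.6,"tz":-1.5,"twist":0,"claw":5.2},
    {"tx":0,"ty":0.6,"tz":-3.5,"twist":0,"claw":5.2},
    {"tx":0,"ty":2.8,"tz":-4.5,"twist":0,"claw":5.2},
    {"tx":0,"ty":5.8,"tz":-4.5,"twist":0,"claw":5.2},
    {"tx":0,"ty":9,"tz":-4.5,"twist":0,"claw":5.2},
    {"tx":0,"ty":12,"tz":-4.5,"twist":0,"claw":5.2},
  ],
)

```text
t: 5.8
tool_pos: [0.4502, -0.0874, 0.0787]
eef_rot: [3.142, -0.001, 0.023]
ft_force: [1.2, -0.1, 0.0]
opening: 0.0519
grip_force: 0.0
```

>>> carry_out(
  increments=[
    {"tx":0,"ty":1.4,"tz":0,"twist":0,"claw":5.2},
    {"tx":0,"ty":1.4,"tz":0.6,"twist":0,"claw":5.2},
    {"tx":0,"ty":1.4,"tz":1.8,"twist":0,"claw":5.2},
    {"tx":0,"ty":1.4,"tz":3.0,"twist":0,"claw":5.2},
    {"tx":0,"ty":1.4,"tz":4.1,"twist":0,"claw":5.2},
    {"tx":0,"ty":1.4,"tz":4.5,"twist":0,"claw":5.2},
    {"tx":0,"ty":1.3,"tz":4.5,"twist":0,"claw":5.2},
    {"tx":0,"ty":1.0,"tz":4.5,"twist":0,"claw":5.2},
  ],
)

```text
t: 6.47
tool_pos: [0.4506, -0.0959, 0.0335]
eef_rot: [-3.141, 0.0, 0.022]
ft_force: [-0.5, 0.4, -0.0]
opening: 0.052
grip_force: 0.0
```

>>> carry_out(
  increments=[
    {"tx":0,"ty":-0.4,"tz":0,"twist":0,"claw":5.2},
    {"tx":0,"ty":-0.8,"tz":0,"twist":0,"claw":5.2},
    {"tx":0,"ty":-1.2,"tz":0,"twist":0,"claw":5.2},
    {"tx":0,"ty":-1.6,"tz":0,"twist":0,"claw":5.2},
    {"tx":0,"ty":-2.0,"tz":0,"twist":0,"claw":5.2},
    {"tx":0,"ty":-2.4,"tz":0,"twist":0,"claw":5.2},
    {"tx":0,"ty":-2.8,"tz":0,"twist":0,"claw":5.2},
    {"tx":0,"ty":-3.2,"tz":0,"twist":0,"claw":5.2},
  ],
)

```text
t: 7.13
tool_pos: [0.4499, -0.0637, 0.0334]
eef_rot: [-3.142, -0.0, 0.022]
ft_force: [-0.3, -3.3, 2.6]
opening: 0.0518
grip_force: 1.5
```

>>> carry_out(
  increments=[
    {"tx":0,"ty":-0.3,"tz":0,"twist":0,"claw":5.2},
    {"tx":0,"ty":-0.6,"tz":0,"twist":0,"claw":5.2},
    {"tx":0,"ty":-0.9,"tz":0,"twist":0,"claw":5.2},
    {"tx":0,"ty":-1.2,"tz":0,"twist":0,"claw":5.2},
    {"tx":0,"ty":-1.4,"tz":0,"twist":0,"claw":5.2},
    {"tx":0,"ty":-1.6,"tz":0,"twist":0,"claw":5.2},
    {"tx":0,"ty":-1.8,"tz":0,"twist":0,"claw":5.2},
    {"tx":0,"ty":-2.0,"tz":0,"twist":0,"claw":5.2},
  ],
)

```text
t: 7.8
tool_pos: [0.4494, -0.0439, 0.0333]
eef_rot: [-3.141, 0.0, 0.022]
ft_force: [0.9, -2.0, 2.1]
opening: 0.052
grip_force: 1.5
```

>>> carry_out(
  increments=[
    {"tx":0,"ty":0.6,"tz":0,"twist":0,"claw":5.2},
    {"tx":0,"ty":0.6,"tz":-2,"twist":0,"claw":5.2},
    {"tx":0,"ty":0.6,"tz":-4,"twist":0,"claw":5.2},
    {"tx":-0.2,"ty":3.6,"tz":-4.5,"twist":0,"claw":5.2},
    {"tx":-0.2,"ty":7.2,"tz":-4.5,"twist":0,"claw":5.2},
    {"tx":-0.2,"ty":10.8,"tz":-4.5,"twist":0,"claw":5.2},
    {"tx":-0.2,"ty":13.9,"tz":-4.5,"twist":0,"claw":5.2},
    {"tx":-0.2,"ty":13.9,"tz":-4.2,"twist":0,"claw":5.2},
  ],
)

```text
t: 8.47
tool_pos: [0.4506, -0.1878, 0.0757]
eef_rot: [3.14, -0.001, 0.019]
ft_force: [-0.2, 1.1, -0.3]
opening: 0.052
grip_force: 0.0
```

>>> carry_out(
  increments=[
    {"tx":0,"ty":0,"tz":0,"twist":0,"claw":5.2},
    {"tx":0,"ty":0,"tz":1.1,"twist":0,"claw":5.2},
    {"tx":0,"ty":0,"tz":2.2,"twist":0,"claw":5.2},
    {"tx":0,"ty":0,"tz":3.3,"twist":0,"claw":5.2},
    {"tx":0,"ty":0,"tz":4.0,"twist":0,"claw":5.2},
    {"tx":0,"ty":0,"tz":4.2,"twist":0,"claw":5.2},
    {"tx":0,"ty":-0.1,"tz":4.2,"twist":0,"claw":5.2},
    {"tx":0,"ty":-0.4,"tz":4.2,"twist":0,"claw":5.2},
  ],
)

```text
t: 9.13
tool_pos: [0.4505, -0.179, 0.0334]
eef_rot: [-3.142, 0.0, 0.022]
ft_force: [0.2, -0.3, 0.6]
opening: 0.0518
grip_force: 0.0
```

>>> carry_out(
  increments=[
    {"tx":0,"ty":-0.4,"tz":0,"twist":0,"claw":5.2},
    {"tx":0,"ty":-0.8,"tz":0,"twist":0,"claw":5.2},
    {"tx":0,"ty":-1.2,"tz":0,"twist":0,"claw":5.2},
    {"tx":0,"ty":-1.6,"tz":0,"twist":0,"claw":5.2},
    {"tx":0,"ty":-2.0,"tz":0,"twist":0,"claw":5.2},
    {"tx":0,"ty":-2.4,"tz":0,"twist":0,"claw":5.2},
    {"tx":0,"ty":-2.8,"tz":0,"twist":0,"claw":5.2},
    {"tx":0,"ty":-3.2,"tz":0,"twist":0,"claw":5.2},
  ],
)

```text
t: 9.8
tool_pos: [0.4497, -0.1467, 0.0333]
eef_rot: [-3.142, -0.0, 0.022]
ft_force: [0.3, -1.2, 1.7]
opening: 0.052
grip_force: 1.0
```

>>> carry_out(
  increments=[
    {"tx":0,"ty":-0.3,"tz":0,"twist":0,"claw":5.2},
    {"tx":0,"ty":-0.6,"tz":0,"twist":0,"claw":5.2},
    {"tx":0,"ty":-0.9,"tz":0,"twist":0,"claw":5.2},
    {"tx":0,"ty":-1.2,"tz":0,"twist":0,"claw":5.2},
    {"tx":0,"ty":-1.4,"tz":0,"twist":0,"claw":5.2},
    {"tx":0,"ty":-1.6,"tz":0,"twist":0,"claw":5.2},
    {"tx":0,"ty":-1.8,"tz":0,"twist":0,"claw":5.2},
    {"tx":0,"ty":-2.0,"tz":0,"twist":0,"claw":5.2},
  ],
)

```text
t: 10.47
tool_pos: [0.4492, -0.1269, 0.0333]
eef_rot: [-3.141, 0.0, 0.022]
ft_force: [0.5, -2.3, 0.7]
opening: 0.0516
grip_force: 1.0
```

>>> carry_out(
  increments=[
    {"tx":0,"ty":0.6,"tz":0,"twist":0,"claw":5.2},
    {"tx":0,"ty":0.6,"tz":-2,"twist":0,"claw":5.2},
    {"tx":0,"ty":0.6,"tz":-4,"twist":0,"claw":5.2},
    {"tx":-0.4,"ty":3.6,"tz":-4.5,"twist":0,"claw":5.2},
    {"tx":-0.4,"ty":7.2,"tz":-4.5,"twist":0,"claw":5.2},
    {"tx":-0.4,"ty":10.8,"tz":-4.5,"twist":0,"claw":5.2},
    {"tx":-0.4,"ty":13.2,"tz":-4.5,"twist":0,"claw":5.2},
    {"tx":-0.4,"ty":13.2,"tz":-4.2,"twist":0,"claw":5.2},
  ],
)

```text
t: 11.13
tool_pos: [0.4481, -0.2635, 0.0756]
eef_rot: [3.14, -0.001, 0.019]
ft_force: [0.5, 0.2, 0.4]
opening: 0.0518
grip_force: 0.0
```

>>> carry_out(
  increments=[
    {"tx":0,"ty":0,"tz":0,"twist":0,"claw":5.2},
    {"tx":0,"ty":0,"tz":1.1,"twist":0,"claw":5.2},
    {"tx":0,"ty":0,"tz":2.2,"twist":0,"claw":5.2},
    {"tx":0,"ty":0,"tz":3.3,"twist":0,"claw":5.2},
    {"tx":0,"ty":0,"tz":4.0,"twist":0,"claw":5.2},
    {"tx":0,"ty":0,"tz":4.2,"twist":0,"claw":5.2},
    {"tx":0,"ty":-0.1,"tz":4.2,"twist":0,"claw":5.2},
    {"tx":0,"ty":-0.4,"tz":4.2,"twist":0,"claw":5.2},
  ],
)

```text
t: 11.8
tool_pos: [0.4482, -0.2552, 0.0334]
eef_rot: [3.141, -0.0, 0.022]
ft_force: [0.7, -2.3, -1.0]
opening: 0.0518
grip_force: 1.1
```

>>> carry_out(
  increments=[
    {"tx":0,"ty":-0.4,"tz":0,"twist":0,"claw":5.2},
    {"tx":0,"ty":-0.8,"tz":0,"twist":0,"claw":5.2},
    {"tx":0,"ty":-1.2,"tz":0,"twist":0,"claw":5.2},
    {"tx":0,"ty":-1.6,"tz":0,"twist":0,"claw":5.2},
    {"tx":0,"ty":-2.0,"tz":0,"twist":0,"claw":5.2},
    {"tx":0,"ty":-2.4,"tz":0,"twist":0,"claw":5.2},
    {"tx":0,"ty":-2.8,"tz":0,"twist":0,"claw":5.2},
    {"tx":0,"ty":-3.2,"tz":0,"twist":0,"claw":5.2},
  ],
)

```text
t: 12.47
tool_pos: [0.4475, -0.2229, 0.0335]
eef_rot: [3.141, -0.0, 0.022]
ft_force: [-0.3, -4.4, 2.3]
opening: 0.0523
grip_force: 2.1
```

>>> carry_out(
  increments=[
    {"tx":0,"ty":-0.3,"tz":0,"twist":0,"claw":5.2},
    {"tx":0,"ty":-0.6,"tz":0,"twist":0,"claw":5.2},
    {"tx":0,"ty":-0.9,"tz":0,"twist":0,"claw":5.2},
    {"tx":0,"ty":-1.2,"tz":0,"twist":0,"claw":5.2},
    {"tx":0,"ty":-1.4,"tz":0,"twist":0,"claw":5.2},
    {"tx":0,"ty":-1.6,"tz":0,"twist":0,"claw":5.2},
    {"tx":0,"ty":-1.8,"tz":0,"twist":0,"claw":5.2},
    {"tx":0,"ty":-2.0,"tz":0,"twist":0,"claw":5.2},
  ],
)

```text
t: 13.13
tool_pos: [0.4469, -0.203, 0.0333]
eef_rot: [-3.141, 0.0, 0.022]
ft_force: [0.3, -3.6, 2.4]
opening: 0.0522
grip_force: 2.1
```

>>> carry_out(
  increments=[
    {"tx":0,"ty":0.6,"tz":0,"twist":0,"claw":5.2},
    {"tx":0,"ty":0.6,"tz":-2.2,"twist":0,"claw":5.2},
    {"tx":0,"ty":0.6,"tz":-4.4,"twist":0,"claw":5.2},
    {"tx":0.1,"ty":-3.2,"tz":-5,"twist":0,"claw":5.2},
    {"tx":0.2,"ty":-7.2,"tz":-5,"twist":0,"claw":5.2},
    {"tx":0.3,"ty":-11.2,"tz":-5,"twist":0,"claw":5.2},
    {"tx":0.4,"ty":-15.2,"tz":-5,"twist":0,"claw":5.2},
    {"tx":0.6,"ty":-19,"tz":-5,"twist":0,"claw":5.2},
  ],
)

```text
t: 13.8
tool_pos: [0.4479, -0.0113, 0.0832]
eef_rot: [-3.141, 0.001, 0.022]
ft_force: [1.8, 0.2, -0.2]
opening: 0.0521
grip_force: 0.0
```

>>> carry_out(
  increments=[
    {"tx":0,"ty":-3,"tz":0,"twist":0,"claw":5.2},
    {"tx":0,"ty":-4,"tz":0,"twist":0,"claw":5.2},
    {"tx":0,"ty":-4,"tz":0,"twist":0,"claw":5.2},
    {"tx":0,"ty":-4,"tz":0,"twist":0,"claw":5.2},
    {"tx":0,"ty":-4,"tz":0,"twist":0,"claw":5.2},
    {"tx":0,"ty":-4,"tz":0,"twist":0,"claw":5.2},
    {"tx":0,"ty":-4,"tz":0,"twist":0,"claw":5.2},
    {"tx":0,"ty":-4,"tz":0,"twist":0,"claw":5.2},
  ],
)

```text
t: 14.47
tool_pos: [0.4478, 0.0262, 0.0833]
eef_rot: [-3.142, 0.0, 0.021]
ft_force: [-0.7, 0.1, -0.3]
opening: 0.0522
grip_force: 0.0
```

Run:
```python
from h import *
np.set_printoptions(precision=4,suppress=True)
c=bot.read_camera("side")
s=bot.sense();print(s["t"],s["tool_pos"],s["eef_rot"],s["ft_force"])
for i in range(2):
    for d in bot.place_of("shoe_a","side")[:6]: print(d["centre"],round(d["score"],2))
    if i==0: bot.read_camera("side")
cv2.imwrite("pics/s3.png",cv2.resize(c["frame"][120:240,280:420,::-1],None,fx=5,fy=5,interpolation=cv2.INTER_CUBIC))
```

```text
14.5167 [0.4478 0.0263 0.0833] [-3.1415  0.0001  0.0211] [-0.3317  0.3093  0.3285]
[0.4499, 0.0252, 0.0084] 0.81
[0.4462, -0.1364, 0.0114] 0.61
[0.4321, 0.4265, -0.0029] 0.59
[0.4407, -0.21, 0.0072] 0.5
[0.4467, -0.0517, 0.0091] 0.45
[0.433, 0.4289, -0.0007] 0.96
[0.449, 0.0265, 0.0121] 0.59
[0.4479, -0.0516, 0.0079] 0.59
[0.4405, -0.2078, 0.0093] 0.54
[0.4476, -0.1357, 0.0108] 0.54
```

View pics/s3.png

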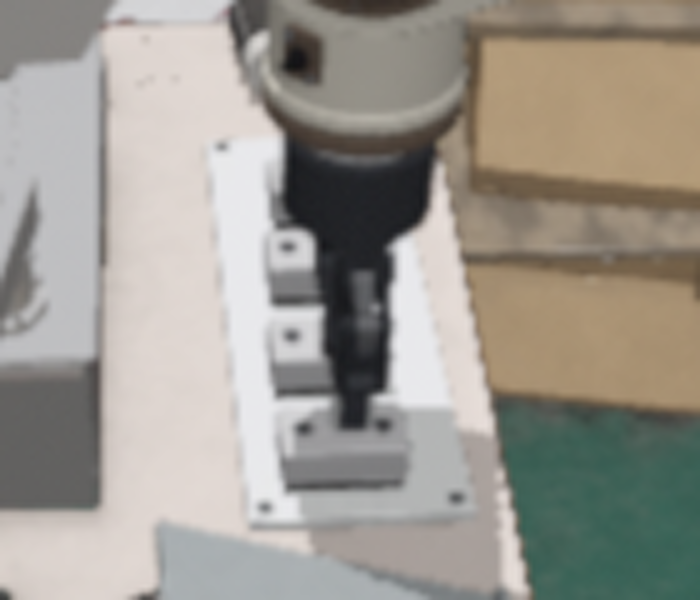

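All four shoes have moved about 5 cm and stand flat. Shoe 1 (crop (345,460)) dragged most, about 7 N against 1–4 N for the others. I'll grip it.

>>> carry_out(
  increments=[
    {"tx":0.1,"ty":0,"tz":1.2,"twist":0,"claw":5.2},
    {"tx":0.1,"ty":0,"tz":2.4,"twist":0,"claw":5.2},
    {"tx":0.1,"ty":0,"tz":3.6,"twist":0,"claw":5.2},
    {"tx":0.1,"ty":0,"tz":4.3,"twist":0,"claw":5.2},
    {"tx":0.1,"ty":0,"tz":4.6,"twist":0,"claw":5.2},
    {"tx":0.1,"ty":0,"tz":4.6,"twist":0,"claw":3.2},
    {"tx":0.1,"ty":0,"tz":4.6,"twist":0,"claw":3.2},
    {"tx":0.1,"ty":0,"tz":4.6,"twist":0,"claw":3.2},
  ],
)

```text
t: 15.33
tool_pos: [0.4488, 0.0269, 0.0375]
eef_rot: [-3.141, 0.0, 0.022]
ft_force: [-0.4, -0.1, -8.5]
opening: 0.0367
grip_force: 61.0
```

>>> carry_out(
  increments=[
    {"tx":0,"ty":0,"tz":0,"twist":0,"claw":3.2},
    {"tx":0,"ty":0,"tz":0,"twist":0,"claw":3.2},
    {"tx":0,"ty":0,"tz":0,"twist":0,"claw":3.2},
    {"tx":0,"ty":0,"tz":-0.3,"twist":0,"claw":3.2},
    {"tx":0,"ty":0,"tz":-0.8,"twist":0,"claw":3.2},
    {"tx":0,"ty":0,"tz":-1.4,"twist":0,"claw":3.2},
    {"tx":0,"ty":0,"tz":-2,"twist":0,"claw":3.2},
    {"tx":0,"ty":0,"tz":-2,"twist":0,"claw":3.2},
  ],
)

```text
t: 16.0
tool_pos: [0.4495, 0.0269, 0.0588]
eef_rot: [3.141, -0.002, 0.022]
ft_force: [1.0, 0.9, -7.4]
opening: 0.037
grip_force: 61.3
```

>>> carry_out(
  increments=[
    {"tx":0,"ty":0,"tz":-2.5,"twist":0,"claw":3.2},
    {"tx":0.5,"ty":-1,"tz":-5,"twist":0,"claw":3.2},
    {"tx":1.5,"ty":-3.5,"tz":-7.5,"twist":-0.5,"claw":3.2},
    {"tx":2.5,"ty":-6.5,"tz":-7.7,"twist":-1,"claw":3.2},
    {"tx":3.5,"ty":-9.5,"tz":-7.7,"twist":-1.5,"claw":3.2},
    {"tx":4.5,"ty":-12.5,"tz":-7.7,"twist":-1.5,"claw":3.2},
    {"tx":5.2,"ty":-15,"tz":-7.7,"twist":-1.5,"claw":3.2},
    {"tx":5.2,"ty":-15.6,"tz":-7.7,"twist":-1.5,"claw":3.2},
  ],
)

```text
t: 16.67
tool_pos: [0.498, 0.1873, 0.1342]
eef_rot: [-3.14, -0.0, 0.05]
ft_force: [0.1, 0.8, -9.1]
opening: 0.0368
grip_force: 64.4
```

Run:
```python
from h import *
np.set_printoptions(precision=4,suppress=True)
for i in range(3): c=bot.read_camera("side")
s=bot.sense();print(s["t"],s["tool_pos"],s["eef_rot"],s["ft_force"])
for n in("sloping_rest","rest_spot","shoe_a"):
    for d in bot.place_of(n,"side")[:5]: print(n,d["centre"],round(d["score"],2))
cv2.imwrite("pics/s4.png",cv2.resize(c["frame"][160:290,280:420,::-1],None,fx=4.6,fy=4.6,interpolation=cv2.INTER_CUBIC))
```

```text
16.8167 [0.4971 0.1843 0.1341] [3.1414 0.0007 0.0496] [ 0.2879 -0.1355 -9.0956]
sloping_rest [0.456, 0.183, 0.003] 0.8
rest_spot [0.494, 0.1826, 0.0629] 0.68
shoe_a [0.4335, 0.4286, -0.0029] 0.74
shoe_a [0.4969, 0.1844, 0.1032] 0.56
shoe_a [0.4489, -0.0485, 0.0083] 0.43
```

View pics/s4.png

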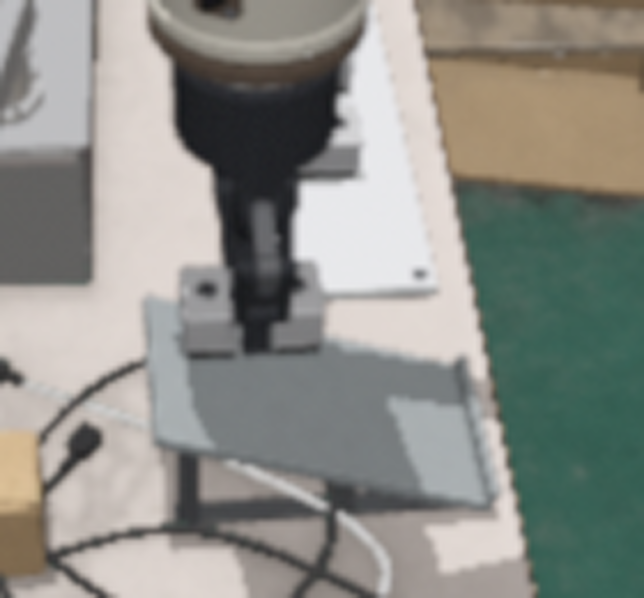

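The shoe is held level over the upper half of the rest (crop (250,315)). Now I'll lower it.

>>> carry_out(
  increments=[
    {"tx":0,"ty":0,"tz":0.8,"twist":0,"claw":3.2},
    {"tx":0,"ty":0,"tz":1.5,"twist":0,"claw":3.2},
    {"tx":0,"ty":0,"tz":2.0,"twist":0,"claw":3.2},
    {"tx":0,"ty":0,"tz":2.3,"twist":0,"claw":3.2},
    {"tx":0,"ty":0,"tz":2.5,"twist":0,"claw":3.2},
    {"tx":0,"ty":0,"tz":2.6,"twist":0,"claw":3.2},
    {"tx":0,"ty":0,"tz":2.6,"twist":0,"claw":3.2},
    {"tx":0,"ty":0,"tz":2.6,"twist":0,"claw":3.2},
  ],
)

```text
t: 17.63
tool_pos: [0.4975, 0.1841, 0.1085]
eef_rot: [-3.141, -0.0, 0.048]
ft_force: [-0.5, 0.0, -8.1]
opening: 0.037
grip_force: 64.4
```

>>> carry_out(
  increments=[
    {"tx":0,"ty":0,"tz":0.05,"twist":0,"claw":3.2},
    {"tx":-0.05,"ty":0,"tz":0.1,"twist":0,"claw":3.2},
    {"tx":-0.1,"ty":0,"tz":0.15,"twist":0,"claw":3.2},
    {"tx":-0.15,"ty":0,"tz":0.2,"twist":0,"claw":3.2},
    {"tx":-0.2,"ty":0,"tz":0.25,"twist":0,"claw":3.2},
    {"tx":-0.25,"ty":0,"tz":0.3,"twist":0,"claw":3.2},
    {"tx":-0.25,"ty":0,"tz":0.3,"twist":0,"claw":3.2},
    {"tx":-0.25,"ty":0,"tz":0.3,"twist":0,"claw":3.2},
  ],
)

```text
t: 18.3
tool_pos: [0.4948, 0.1839, 0.1053]
eef_rot: [-3.141, 0.0, 0.048]
ft_force: [-0.0, -0.2, -7.8]
opening: 0.0368
grip_force: 64.4
```

>>> carry_out(
  increments=[
    {"tx":0,"ty":0,"tz":0.05,"twist":0,"claw":3.2},
    {"tx":0,"ty":0,"tz":0.1,"twist":0,"claw":3.2},
    {"tx":0,"ty":0,"tz":0.15,"twist":0,"claw":3.2},
    {"tx":0,"ty":0,"tz":0.2,"twist":0,"claw":3.2},
    {"tx":0,"ty":0,"tz":0.25,"twist":0,"claw":3.2},
    {"tx":-0.05,"ty":0,"tz":0.3,"twist":0,"claw":3.2},
    {"tx":-0.1,"ty":0,"tz":0.35,"twist":0,"claw":3.2},
    {"tx":-0.1,"ty":0,"tz":0.35,"twist":0,"claw":3.2},
  ],
)

```text
t: 18.97
tool_pos: [0.4945, 0.1839, 0.1025]
eef_rot: [-3.141, -0.002, 0.048]
ft_force: [2.0, -0.6, 1.8]
opening: 0.0368
grip_force: 65.6
```

>>> carry_out(
  increments=[
    {"tx":-0.1,"ty":0,"tz":0.05,"twist":0,"claw":3.2},
    {"tx":-0.2,"ty":0,"tz":0.12,"twist":0,"claw":3.2},
    {"tx":-0.3,"ty":0,"tz":0.2,"twist":0,"claw":3.2},
    {"tx":-0.35,"ty":0,"tz":0.28,"twist":0,"claw":3.2},
    {"tx":-0.4,"ty":0,"tz":0.36,"twist":0,"claw":3.2},
    {"tx":-0.45,"ty":0,"tz":0.44,"twist":0,"claw":3.2},
    {"tx":-0.5,"ty":0,"tz":0.5,"twist":0,"claw":3.2},
    {"tx":-0.5,"ty":0,"tz":0.5,"twist":0,"claw":3.2},
  ],
)

```text
t: 19.63
tool_pos: [0.4892, 0.1838, 0.0977]
eef_rot: [-3.141, -0.002, 0.048]
ft_force: [-1.0, -0.8, 9.8]
opening: 0.0369
grip_force: 67.5
```

>>> carry_out(
  increments=[
    {"tx":-0.1,"ty":0,"tz":0.1,"twist":0,"claw":3.2},
    {"tx":-0.2,"ty":0,"tz":0.2,"twist":0,"claw":3.2},
    {"tx":-0.25,"ty":0,"tz":0.3,"twist":0,"claw":3.2},
    {"tx":-0.3,"ty":0,"tz":0.4,"twist":0,"claw":3.2},
    {"tx":-0.35,"ty":0,"tz":0.48,"twist":0,"claw":3.2},
    {"tx":-0.4,"ty":0,"tz":0.55,"twist":0,"claw":3.2},
    {"tx":-0.45,"ty":0,"tz":0.6,"twist":0,"claw":3.2},
    {"tx":-0.45,"ty":0,"tz":0.6,"twist":0,"claw":3.2},
  ],
)

```text
t: 20.3
tool_pos: [0.4851, 0.1836, 0.0917]
eef_rot: [-3.141, -0.002, 0.048]
ft_force: [1.7, 0.6, 9.3]
opening: 0.0367
grip_force: 68.2
```

Run:
```python
from h import *
c=bot.read_camera("side"); s=bot.sense();print(s["t"],s["tool_pos"],s["ft_force"])
cv2.imwrite("pics/s5.png",cv2.resize(c["frame"][190:280,300:400,::-1],None,fx=6,fy=6,interpolation=cv2.INTER_CUBIC))
```

```text
20.35 [0.48507434 0.18357802 0.09176947] [2.32548029 0.79182802 8.53491972]
```

View pics/s5.png

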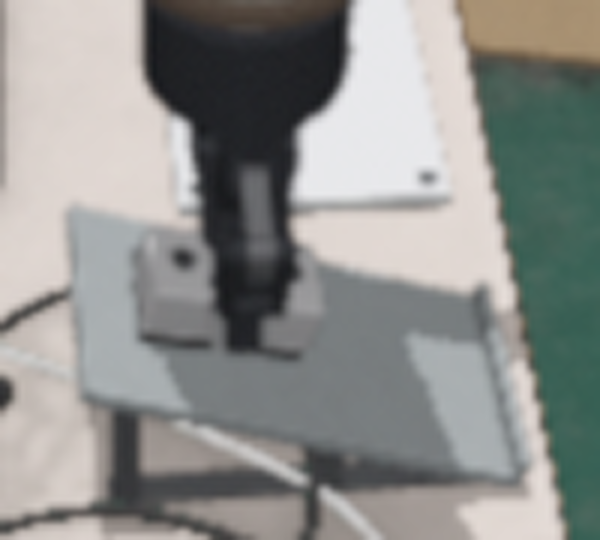

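The shoe is tilting with the slope but not flat yet; its underside runs (140,343)–(300,356) in the crop. I'll go a little further.

>>> carry_out(
  increments=[
    {"tx":-0.05,"ty":0,"tz":0.06,"twist":0,"claw":3.2},
    {"tx":-0.1,"ty":0,"tz":0.12,"twist":0,"claw":3.2},
    {"tx":-0.15,"ty":0,"tz":0.18,"twist":0,"claw":3.2},
    {"tx":-0.2,"ty":0,"tz":0.24,"twist":0,"claw":3.2},
    {"tx":-0.2,"ty":0,"tz":0.3,"twist":0,"claw":3.2},
    {"tx":-0.2,"ty":0,"tz":0.3,"twist":0,"claw":3.2},
    {"tx":-0.2,"ty":0,"tz":0.3,"twist":0,"claw":3.2},
    {"tx":-0.2,"ty":0,"tz":0.3,"twist":0,"claw":3.2},
  ],
)

```text
t: 21.02
tool_pos: [0.4829, 0.1835, 0.0887]
eef_rot: [-3.141, -0.002, 0.048]
ft_force: [0.2, 0.3, 9.6]
opening: 0.037
grip_force: 69.1
```

>>> carry_out(
  increments=[
    {"tx":-0.05,"ty":0,"tz":0.05,"twist":0,"claw":3.2},
    {"tx":-0.1,"ty":0,"tz":0.1,"twist":0,"claw":3.2},
    {"tx":-0.1,"ty":0,"tz":0.15,"twist":0,"claw":3.2},
    {"tx":-0.1,"ty":0,"tz":0.2,"twist":0,"claw":3.2},
    {"tx":-0.1,"ty":0,"tz":0.25,"twist":0,"claw":3.2},
    {"tx":-0.1,"ty":0,"tz":0.25,"twist":0,"claw":3.2},
    {"tx":-0.1,"ty":0,"tz":0.25,"twist":0,"claw":3.2},
    {"tx":-0.1,"ty":0,"tz":0.25,"twist":0,"claw":3.2},
  ],
)

```text
t: 21.68
tool_pos: [0.4816, 0.1835, 0.0862]
eef_rot: [-3.141, -0.001, 0.048]
ft_force: [-2.2, -0.6, 10.9]
opening: 0.037
grip_force: 70.3
```

Run:
```python
from h import *
c=bot.read_camera("side"); s=bot.sense();print(s["t"],s["tool_pos"],s["ft_force"])
cv2.imwrite("pics/s6.png",cv2.resize(c["frame"][190:280,300:400,::-1],None,fx=6,fy=6,interpolation=cv2.INTER_CUBIC))
```

```text
21.7333 [0.48160219 0.18348019 0.08621758] [-2.70830378  0.04172924 11.72897595]
```

View pics/s6.png

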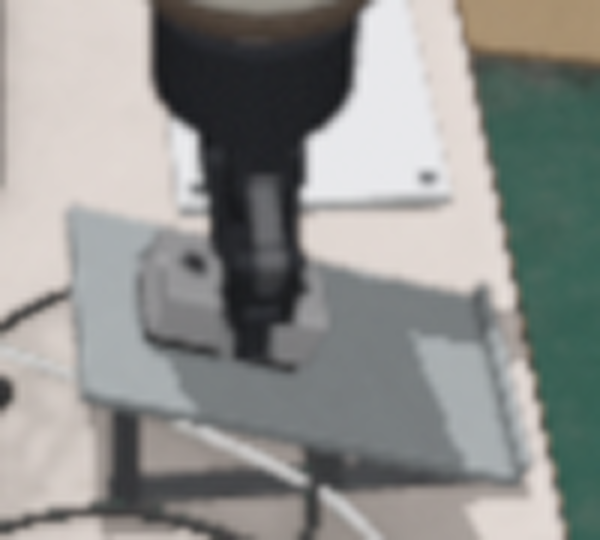

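The shoe now lies parallel to the face; both the underside and the rest edge slope 0.18 in the crop. Releasing.

>>> carry_out(
  increments=[
    {"tx":0,"ty":0,"tz":0,"twist":0,"claw":4.0},
    {"tx":0,"ty":0,"tz":0,"twist":0,"claw":4.4},
    {"tx":0,"ty":0,"tz":0,"twist":0,"claw":4.8},
    {"tx":0,"ty":0,"tz":0,"twist":0,"claw":5.2},
    {"tx":0,"ty":0,"tz":0,"twist":0,"claw":5.2},
    {"tx":0,"ty":0,"tz":0,"twist":0,"claw":5.2},
    {"tx":0,"ty":0,"tz":0,"twist":0,"claw":5.2},
    {"tx":0,"ty":0,"tz":0,"twist":0,"claw":5.2},
  ],
)

```text
t: 22.4
tool_pos: [0.4813, 0.1833, 0.0853]
eef_rot: [-3.141, 0.0, 0.048]
ft_force: [0.1, 0.4, 0.1]
opening: 0.0518
grip_force: 0.0
```

>>> carry_out(
  increments=[
    {"tx":0,"ty":0,"tz":-0.5,"twist":0,"claw":5.2},
    {"tx":0,"ty":0,"tz":-1.5,"twist":0,"claw":5.2},
    {"tx":0,"ty":0,"tz":-3,"twist":0,"claw":5.2},
    {"tx":0,"ty":0,"tz":-5,"twist":0,"claw":5.2},
    {"tx":0,"ty":0,"tz":-7,"twist":0,"claw":5.2},
    {"tx":0,"ty":0,"tz":-9,"twist":0,"claw":5.2},
    {"tx":0,"ty":0,"tz":-11,"twist":0,"claw":5.2},
    {"tx":0,"ty":0,"tz":-12,"twist":0,"claw":5.2},
  ],
)

```text
t: 23.07
tool_pos: [0.4819, 0.1834, 0.2087]
eef_rot: [-3.141, -0.003, 0.048]
ft_force: [0.6, -0.2, 0.5]
opening: 0.0518
grip_force: 0.0
```

Run:
```python
from h import *
for i in range(6): c=bot.read_camera("side")
s=bot.sense();print(s["t"],s["tool_pos"],s["ft_force"])
for n in("shoe_a","sloping_rest","rest_spot"):
    for d in bot.place_of(n,"side")[:6]: print(n,d["centre"],round(d["score"],2))
cv2.imwrite("pics/s7.png",cv2.resize(c["frame"][130:290,290:430,::-1],None,fx=3.7,fy=3.7,interpolation=cv2.INTER_CUBIC))
```

```text
23.3667 [0.48093245 0.18315036 0.20411927] [ 0.49151107 -0.49253472  0.45298538]
shoe_a [0.4907, 0.1816, 0.0622] 0.76
shoe_a [0.4332, 0.4284, -0.0031] 0.65
shoe_a [0.446, -0.133, 0.0096] 0.51
shoe_a [0.4466, -0.0518, 0.0084] 0.39
sloping_rest [0.4554, 0.1842, -0.0014] 0.71
rest_spot [0.4954, 0.1806, 0.0634] 0.82
```

View pics/s7.png

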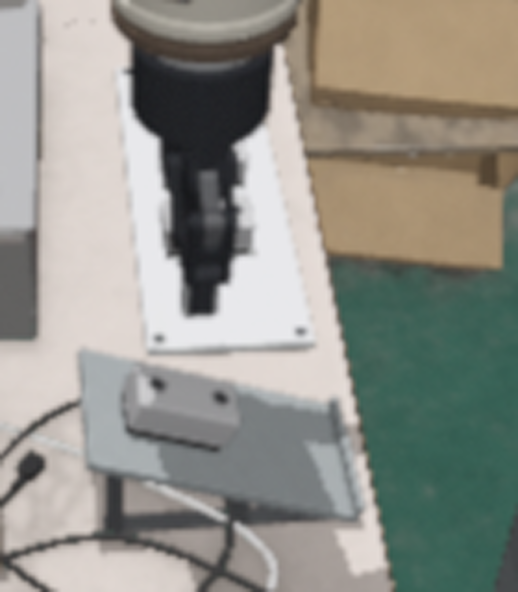

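The shoe lies flat on the upper half of the rest (crop (180,410)) at about x = +35 mm, y ≈ 0, and it stays there. The gripper is clear of everything.

```bash
python3 -c "
from workcell import bot
print(bot.hand_in())"
```

```text
the job is handed in; nothing more can be done
None
```

I drew all four shoes about 5 cm. The leftmost dragged clearly the most (about 7 N against 1–4 N), so I set it on the upper half of the sloping rest, where it stays by itself. The other three are on the test plate, and I handed the job in at about 23 s; the hand-in gave no verdict.

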